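Lift the small boiled egg out of the egg cooker with tongs

ROBOT

A 6-joint arm with a two-finger parallel gripper is mounted at the origin on a cart in front of the work surface, level with it; the furniture and walls round the work are solid. World frame = base frame: x ahead of the robot, y to its left, z up, the work surface at z = 0. Lengths are in mm, angles in rad, forces in N, time in s.
With the tool pointing down it reaches from about 350 to 775 mm from the base axis. Payload 7.3 kg.
Tool frame: the origin (TCP) lies at the very end of the fingers, on their centre line; the grasp point (between the pads) lies behind it (bot.grip_point_offset is the z of the grasp point in the tool frame, in mm); z points along the fingers, y is the line along which they close (so a half turn about z gives the same grasp; the last joint's range is limited). The gripper opens to 92 mm and grips with 3 to 60 N. Pads are 19 mm wide; open, the fingers measure 130 mm over their backs; the gripper's body (75 mm by 190 mm) begins 47 mm behind the grasp point.
Start: joints at [-1.365, 0.342, 1.524, -0, 1.275, -0.146], TCP at [180.932, -492.858, 226.741] pointing down, gripper open.
Joint ranges: [-2.53, 2.53], [-0.77, 2.02], [0.04, 2.7], [-1, 4.14], [0.28, 2.66], [-3.11, 3.11]. Speed limits (rad/s): [2.57, 2.57, 3.14, 3.14, 3.14, 3.14].

INTERFACE

Orientations are given as [roll, pitch, yaw] about the fixed x, y, z axes, in that order (R = Rz(yaw) Ry(pitch) Rx(roll)).
In Python, from plant import bot gives the robot as it stands. The module is installed in compiled form; this text tells all that it offers.
- The arm moves only by the shell command python3 -m crank 'ROWS'. ROWS is JSON, a list that holds one entry, the list of rows, each a list of 5 numbers: the opening, from 0 (shut) to 1 (fully open), then the shift along the tool's x, y, z in cm, then the turn about the tool's z in degrees. In form: [[[claw, x, y, z, turn], ...]]. A call has exactly 10 rows; each row is the pose to reach, as a shift and turn from the pose commanded when the call began, along the tool's axes at that moment; what a row does not reach only later rows make up. A row lasts 1/10 s, in which the tool goes at most 50 mm and 8.59 degrees, less where a joint would pass 70% of its speed; a pose out of reach is approached as far as the arm can. A call with a gripper value outside its range is refused whole. The fingers move at their own pace and stop on an object; the grip force is fixed at half the most. Time passes only in rows, so rows that repeat a pose let the fingers close, or fill a call up. It gives the time, the measured TCP pose, the force, the opening and the grip force at its end, in the units of the state.
- bot.get_obs(): the state, without advancing time (a new reading comes with each control period).
- bot.capture(name): name is "scene" or "top" or "wrist"; returns (picture, depth): 420x560x3 uint8, red, green, blue; 420x560 float32, mm along the optical axis (not along the pixel's ray), 0 where there is no reading.
- bot.calibration(name): a dict with "vertical_fov" (degrees; the focal length in pixels is half the picture's height over the tangent of half this angle, whatever the lens; pixels are square), "cx", "cy" (the principal point, pixels), "rvec" (rotation vector, rad) and "tvec" (3), from world to camera coordinates, as OpenCV has them; the wrist camera has in their place "tool_from_camera" (4x4, takes a point from camera to tool coordinates, whose origin is the TCP and whose axes are the flange's). Camera axes: x right, y down, z forward; pixel columns grow to the right and rows downward; lengths in mm; the calibration is good to about 2 mm. The wrist camera is an equidistant fisheye: a pixel r from the principal point sees the ray r / f radians off the axis. A picture is of the moment at which its call begins: read the wrist's pose just before it. calibration takes no time and is no camera call.
- bot.close_job(): hands the job in; it is judged then, once.
The state is a dict: "time": time; "joint_positions": joint angles; "dq": joint speeds; "tau": joint torques, N m; "tool_pos": TCP position; "tcp_rot": TCP orientation; "contact_force": force on the tool from outside, world axes, zero at the start; "moment": the same for the moment, N m; "grip_width": finger opening in mm; "finger_force": force on a finger pad.
Only numpy, scipy, OpenCV 4.12 (cv2) and the standard library are available. Lean on these libraries where they do the work, as an engineer would, in place of code of your own. Each camera call takes 0.05 s, during which the arm holds its last target. There are 200 camera calls.

TASK

The small egg is done before the two large ones. Take the tongs from their rest, lift the small egg gently out of the egg cooker with them, and finish holding it still in the tongs over the middle of the oval bowl, a few centimetres above its rim, so that any drips fall there: do not put it down or let go. Touch the eggs only with the tongs, leave the two large eggs in their seats, and leave everything else standing where it is.

Things in the scene. Friction and masses are not known exactly. Their poses are not given: they have to be found in the camera images.
- tongs: Sprung kitchen tongs, steel with black silicone grip pads and cupped heads, 236 mm long, 110 g, lying level on a white tong rest. Origin on the hinge pin at the underside of the arms; x runs along the tongs from hinge to heads, z up, the arms open sideways along y. Arms 18 mm high (z 0 to 18). The spring pushes a finger open with about 2 N when open, 4 N on the small egg.
- tongs_left (a joint): How far one arm has swung shut, rad (the other follows it): 0 open as at rest, about 0.09 on the small egg, 0.19 fully shut. With the pads squeezed by 5 to 8 mm the tongs can be carried, heads still wide open. Closing the pads by 1 mm closes the heads by 1.9 mm. Heads press with about half the finger force: 20 to 40 N at a finger is plenty, over 65 N would crack the shell.
- tongs_grip (a point): Middle between the two grip pads, 95 mm along x from the hinge, at half height; axes as the tongs. The pads are upright faces on the outer sides of the arms, 46 mm long, 20 mm high, 56 mm over both when open (60 mm at their front ends), about 39 mm on the small egg; squeeze them along y. On the rest this point is 29 mm above the worktop.
- tongs_tip (a point): Middle between the two cupped heads, 184 mm along x from the hinge, at half height; axes as the tongs. Heads 40 mm long (x), 34 mm high (z). Gap between the cups' middles 76 mm when open, 43 mm on the small egg; their edges stand up to 8 mm further in; 92 mm over the heads' backs when open.
- tong_rest: White stoneware tong rest, fixed, 128 x 102 mm, 27 mm high; origin at its underside below the grip pads, x along the tongs. A round-topped ridge 20 mm high, 46 mm wide, carries the arms 52 mm behind the origin, another, 102 mm wide, 44 mm ahead, with 27 mm high ends; between them only a spine 26 mm wide, 8 mm high, so fingers have room beside the pads.
- egg_cooker: Round white egg cooker, lid off, fixed, 168 mm across (side lugs reach 95 mm from the middle); origin at the middle of its underside, x away from its switch. Tray 51 mm above the worktop with three ring seats (37 mm outside, 29 mm hole, tops at 60 mm): two front ones at (-23, +40) and (-23, -40) mm, a rear one at (46, 0) mm. 9 mm stud in the middle, to 65 mm.
- egg_small: The small egg, 40 mm across and 52 mm tall, 45 g, blunt end down in one of the two front seats of the cooker. Origin at its blunt end, z along its length.
- egg_small_center (a point): Middle of the small egg, 26 mm above its blunt end; about 79 mm above the worktop in its seat.
- egg_large_a: A large egg, 47 mm across and 61 mm tall, in the other front seat; origin at its blunt end, z along its length. Stays there.
- egg_large_b: A large egg like the other, in the rear seat. Stays there.
- oval_bowl: Small oval bowl, olive outside and cream inside, 82 x 102 mm (long along its y) and 38 mm high; origin at the middle of its underside. Loose; the egg is held over its middle.
- salt_shaker: Salt shaker, 44 mm across, 90 mm tall. Bystander.
- pepper_mill: Pepper mill with a crank, 49 x 65 mm, 135 mm tall. Bystander.
- garlic: Garlic bulb, 60 mm across, 59 mm high. Bystander.

How it is judged:
By the outcome, as a careful person would: the job done as asked, in the order asked, and still so for the second after the job is handed in, while the arm keeps its last pose, push and grip.
It also fails if it takes over 46 s, if anything falls off the work surface, if the arm or the gripper's body presses on something with over 40 N, if the wrist force passes 120 N, or if a joint passes its speed limit or range.

## Working session

There is one attempt and no reset: what is moved stays moved. The work goes in short steps, Python scripts to look and compute and a shell command to move; the robot and the scene stay as the last step left them, time stands still between calls to the robot, and variables do not carry over. Pictures are saved under pics/ and viewed, at most 10 in all, crops included, and the job is handed in when it is done.

```bash
mkdir -p pics; cat > h.py <<'E'
import numpy as np,cv2
from plant import bot
from scipy.spatial.transform import Rotation as R
def cloud(name):
    o=bot.get_obs(); im,d=bot.capture(name); c=bot.calibration(name)
    h,w=d.shape; f=h/2/np.tan(np.radians(c["vertical_fov"])/2)
    u,v=np.meshgrid(np.arange(w),np.arange(h)); x=(u-c["cx"])/f; y=(v-c["cy"])/f
    if name=="wrist":
        r=np.hypot(x,y)+1e-9; s=np.tan(r)/r; P=np.stack([x*s*d,y*s*d,d],-1)
        T=np.array(c["tool_from_camera"]); P=P@T[:3,:3].T+T[:3,3]
        P=P@R.from_euler('xyz',o["tcp_rot"]).as_matrix().T+np.array(o["tool_pos"])
    else:
        P=np.stack([x*d,y*d,d],-1); M=cv2.Rodrigues(np.array(c["rvec"],float))[0]
        P=(P-np.array(c["tvec"]).ravel())@M
    P[d<=0]=np.nan
    return im,d,P
E
python3 - <<'E'
from h import *
o=bot.get_obs(); print({k:np.round(v,3) for k,v in o.items()}, bot.grip_point_offset)
for n in("top","scene"):
    im,d,P=cloud(n); cv2.imwrite(f"pics/{n}0.png",im[:,:,::-1]); np.savez(f"{n}0.npz",im=im,P=P)
    print(n,np.nanmin(P,(0,1)),np.nanmax(P,(0,1)))
E
```

```text
{'time': np.float64(0.0), 'joint_positions': array([-1.365,  0.343,  1.525, -0.   ,  1.275, -0.146]), 'dq': array([ 0.001, -0.001, -0.   , -0.001,  0.001,  0.   ]), 'tau': array([  0.   , -43.125, -24.422,   0.072,   0.056,  -0.   ]), 'tool_pos': array([ 180.841, -492.42 ,  226.038]), 'tcp_rot': array([-3.14 , -0.   ,  0.352]), 'contact_force': array([ 0.201,  0.152, -0.282]), 'moment': array([-0.023,  0.034, -0.003]), 'finger_force': np.float64(0.0), 'grip_width': np.float64(91.472)} -18.8
top [ -101.1138853  -1803.07196255  -936.09550472] [2907.31844546 1498.6742352   759.15421777]
scene [-495.12074556 -864.48743326 -913.00952073] [2765.51597562 1609.2572953   746.03594076]
```

View pics/top0.png

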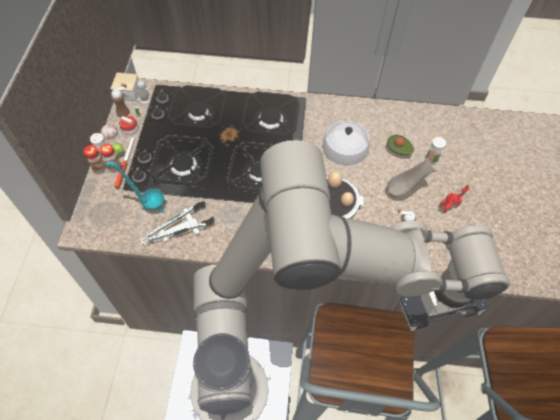

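View pics/scene0.png

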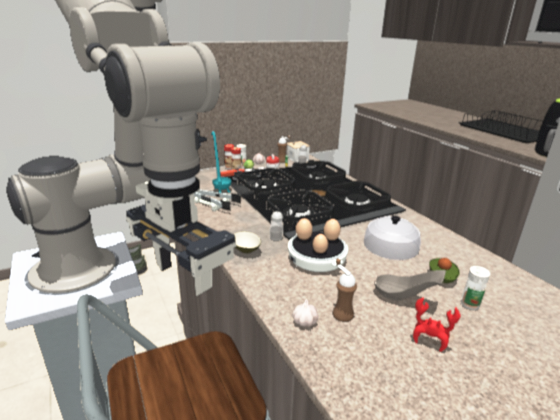

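The top view shows the tongs around (178,225), the cooker at about (340,197) half hidden by the arm, and the scene view shows the bowl at (244,243), the small egg at about (320,243) and the cooker at (318,250).

```bash
python3 - <<'E'
from h import *
T=np.load("top0.npz");S=np.load("scene0.npz")
for n,Z,pts in(("top",T,[(145,240),(178,225),(203,207),(208,222),(335,180),(348,199),(407,217)]),("scene",S,[(244,243),(320,243),(304,230),(332,230),(318,262),(215,200),(277,228),(344,300),(305,315)])):
    for u,v in pts: print(n,u,v,np.round(Z["P"][v,u]),Z["im"][v,u])
a=T["im"][190:255,130:230,::-1]; b=S["im"][180:280,190:360,::-1]
a=cv2.resize(a,(700,455),interpolation=2); cv2.imwrite("pics/c1.png",a)
cv2.imwrite("pics/c2.png",cv2.resize(b,(782,460),interpolation=2))
E
```

```text
top 145 240 [420. 336.   0.] [203 192 181]
top 178 225 [485. 243.   2.] [230 230 220]
top 203 207 [556. 173.  11.] [93 89 82]
top 208 222 [488. 142.  36.] [82 80 75]
top 335 180 [nan nan nan] [226 189 151]
top 348 199 [ 586. -288.   98.] [232 198 158]
top 407 217 [ 533. -467.  111.] [238 238 237]
scene 244 243 [462. -96.  13.] [255 255 253]
scene 320 243 [ 591. -301.   90.] [240 206 164]
scene 304 230 [ 588. -226.   92.] [229 190 151]
scene 332 230 [ 656. -262.   95.] [234 198 159]
scene 318 262 [ 579. -316.   43.] [254 255 253]
scene 215 200 [472. 182.  37.] [221 226 224]
scene 277 228 [ 567. -107.   45.] [148 144 139]
scene 344 300 [nan nan nan] [101  77  60]
scene 305 315 [ 442. -475.   39.] [253 248 244]
```

View pics/c1.png

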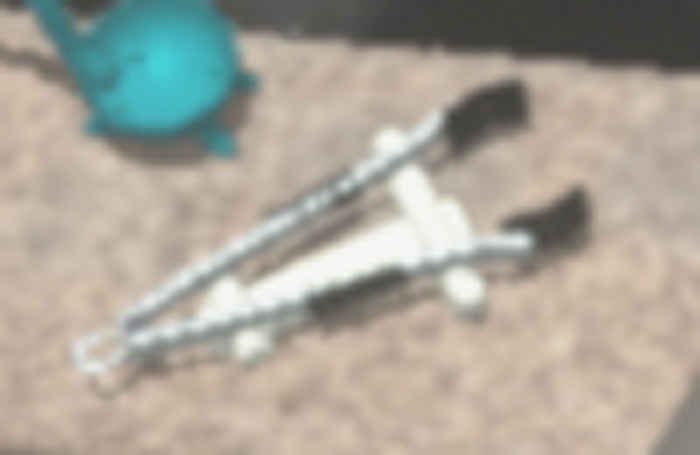

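The crop shows the tongs' hinge at lower left (about px 144,240 of the top image), with the heads at right (205,205) and (212,221). The tongs' x axis therefore runs at about -62° in the world. I'll move to a viewpoint above the counter.

```bash
python3 -m crank '[[[1,4.2,-1.7,-1,8],[1,8.4,-3.4,-2,16],[1,12.6,-5.1,-3,24],[1,16.8,-6.8,-4,32],[1,21,-8.5,-5,40],[1,25.2,-10.2,-6,48],[1,29.4,-11.9,-7,56],[1,33.6,-13.5,-7.3,64],[1,33.6,-13.5,-7.3,72],[1,33.6,-13.5,-7.3,80]]]'
python3 - <<'E'
from h import *
for n in("top","wrist","scene"):
    im,d,P=cloud(n); cv2.imwrite(f"pics/{n}1.png",im[:,:,::-1]); np.savez(f"{n}1.npz",im=im,P=P)
print(bot.get_obs()["joint_positions"])
E
```

```text
time: 1.1
tool_pos: [451.3, -248.4, 299.5]
tcp_rot: [-3.141, 0.001, -1.024]
contact_force: [0.2, 0.5, -0.6]
grip_width: 91.7
finger_force: 0.0
[-6.56308868e-01  2.76347624e-01  1.41682196e+00 -1.65374438e-04
  1.44927294e+00  1.93223905e+00]
```

View pics/wrist1.png

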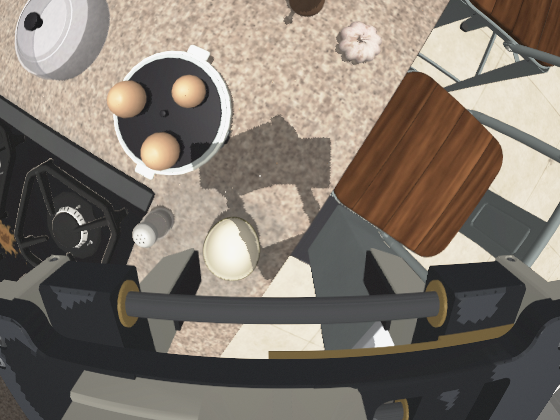

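The wrist view shows the small egg at (189,91), the large eggs at (127,99) and (160,151), the bowl at (231,248), the salt shaker at (145,235), the mill at (307,5) and the garlic at (360,42).

```bash
python3 - <<'E'
from h import *
def circ(p):
    A=np.c_[2*p,np.ones(len(p))]; s=np.linalg.lstsq(A,(p**2).sum(1),rcond=None)[0]; return s[:2],np.sqrt(s[2]+s[0]**2+s[1]**2)
for n in("wrist","top","scene"):
    Z=np.load(f"{n}1.npz");im,P=Z["im"],Z["P"]; hsv=cv2.cvtColor(im,cv2.COLOR_RGB2HSV)
    X,Y,H=P[...,0],P[...,1],P[...,2]
    box=(X>480)&(X<720)&(Y>-400)&(Y<-150)
    egg=box&(H>66)&(H<125)
    # sphere/ellipsoid fit for eggs
    k,l,st,ce=cv2.connectedComponentsWithStats((egg&(hsv[...,1]>40)&(hsv[...,0]<25)).astype(np.uint8))
    for i in range(1,k):
        if st[i,4]<60: continue
        q=P[l==i]; A=np.c_[2*q[:,:2],q[:,2],q[:,2]**2,np.ones(len(q))]
        s=np.linalg.lstsq(A,(q[:,:2]**2).sum(1),rcond=None)[0]
        print(n,"egg px",ce[i].round(),"n",st[i,4],"fit",s[:2].round(1),"top",q[np.argmax(q[:,2])].round(1),"ctr px-mean",q.mean(0).round(1),"ext",np.ptp(q,0).round())
    rim=box&(H>30)&(H<75)&(hsv[...,1]<40)&(hsv[...,2]>170)
    if rim.sum()>50:
        q=P[rim]; print(n,"rim n",rim.sum(),"z pct",np.percentile(q[:,2],[5,50,95,99]).round(1))
        t=q[q[:,2]>np.percentile(q[:,2],60)]; c,r=circ(t[:,:2]); print("  circ",c.round(1),r.round(1))
        rr=np.hypot(*(t[:,:2]-c).T); print("  r pct",np.percentile(rr,[2,50,98]).round(1))
    b=(X>390)&(X<530)&(Y>-170)&(Y<-30)&(H>28)&(H<46)
    if b.sum()>20: q=P[b]; print(n,"bowl",b.sum(),q.min(0).round(),q.max(0).round(),((q.min(0)+q.max(0))/2).round(),cv2.minAreaRect(q[:,:2].astype(np.float32)))
    for nm,(x0,x1,y0,y1) in dict(mill=(480,620,-560,-415),garlic=(380,470,-540,-420),salt=(530,600,-150,-60)).items():
        b=(X>x0)&(X<x1)&(Y>y0)&(Y<y1)&(H>25)&(H<160)
        if b.sum()>10: q=P[b]; print(n,nm,b.sum(),q.min(0).round(),q.max(0).round())
    b=(X>380)&(X<600)&(Y>90)&(Y<360)&(H>12)&(H<60)
    if b.sum()>30:
        q=P[b];print(n,"tongs",b.sum(),q.min(0).round(),q.max(0).round())
E
```

```text
wrist egg px [188.  91.] n 874 fit [ 599.7 -287.2] top [ 596.6 -288.2  106. ] ctr px-mean [ 594.8 -288.7   94.9] ext [37. 39. 33.]
wrist egg px [126.  98.] n 1145 fit [ 666.8 -244.4] top [ 663.5 -242.2  116.4] ctr px-mean [ 658.5 -247.9  101.3] ext [42. 45. 48.]
wrist egg px [160. 151.] n 1168 fit [ 596.1 -207.7] top [ 593.4 -203.7  116.2] ctr px-mean [ 591.  -213.4  102.5] ext [44. 44. 45.]
wrist rim n 2303 z pct [41.3 45.  48.6 50.3]
  circ [ 621.1 -246.1] 76.3
  r pct [73.2 76.3 79.4]
wrist bowl 880 [ 413. -168.   28.] [496. -68.  41.] [ 455. -118.   34.] ((456.5848083496094, -117.24800109863281), (82.93729400634766, 100.62657928466797), 29.244400024414062)
wrist mill 185 [ 480. -477.   25.] [ 556. -451.   55.]
wrist garlic 1104 [ 423. -484.   25.] [ 470. -427.   61.]
wrist salt 983 [ 550. -112.   25.] [590. -78.  91.]
top egg px [322. 196.] n 192 fit [ 593.7 -207.8] top [ 590.6 -214.6  116.9] ctr px-mean [ 585.6 -207.3   97.7] ext [38. 45. 51.]
top rim n 258 z pct [34.8 43.1 49.8 51.3]
  circ [ 619.7 -244.8] 78.5
  r pct [72.3 77.5 89.9]
top bowl 183 [ 409. -168.   28.] [497. -69
[... 386 characters left out ...]
top [ 593.1 -208.7  117.4] ctr px-mean [ 590.3 -218.3   93.8] ext [40. 37. 51.]
scene egg px [327. 235.] n 456 fit [ 628.  -276.1] top [ 660.8 -242.1  118.2] ctr px-mean [ 631.4 -272.6   91. ] ext [104.  77.  52.]
scene rim n 500 z pct [32.3 44.3 49.5 52.2]
  circ [ 622.  -246.5] 77.1
  r pct [71.6 77.2 83.2]
scene bowl 241 [ 416. -169.   28.] [499. -67.  42.] [ 457. -118.   35.] ((457.18756103515625, -118.04521179199219), (80.34740447998047, 100.3038558959961), 10.959918022155762)
scene mill 706 [ 480. -498.   25.] [ 565. -435.  137.]
scene garlic 373 [ 425. -486.   25.] [ 470. -434.   59.]
scene salt 263 [ 550. -113.   25.] [590. -77.  92.]
scene tongs 722 [399. 125.  12.] [600. 360.  50.]
```

The cooker is centred at (621,-246), with its rim at only z≈50. The small egg is at (598,-287), large a at (596,-207), large b at (667,-244), the bowl at (456.5,-118), and the mill spans x 521..562, y -497..-435. The spacings match the given 80 mm. Next I look at the tongs from the head side, turned half around to keep joint 6 away from its limit.

```bash
python3 -m crank '[[[1,-3.4,-2.9,0,-8],[1,-6.8,-5.8,0,-16],[1,-10.2,-8.7,0,-24],[1,-13.6,-11.6,0,-32],[1,-17,-14.5,0,-40],[1,-20.4,-17.4,0,-48],[1,-23.8,-20.3,0,-56],[1,-27.2,-23.2,1,-64],[1,-30.4,-26.6,2,-72],[1,-30.4,-26.6,2,-80]]]'
python3 -m crank '[[[1,0,0,0,-8],[1,0,0,0,-16],[1,0,0,0,-24],[1,0,0,1,-32],[1,0,0,2,-40],[1,0,0,3,-48],[1,0,0,4,-56],[1,0,0,5,-64],[1,0,0,6,-72],[1,0,0,6,-80]]]'
python3 - <<'E'
from h import *
for n in("wrist","top"):
    im,d,P=cloud(n); cv2.imwrite(f"pics/{n}2.png",im[:,:,::-1]); np.savez(f"{n}2.npz",im=im,P=P)
print(bot.get_obs()["joint_positions"].round(2))
E
```

```text
time: 2.25
tool_pos: [517.7, 152.0, 277.7]
tcp_rot: [-3.139, 0.002, 0.389]
contact_force: [0.8, -1.1, -0.3]
grip_width: 91.8
finger_force: 0.0
time: 3.25
tool_pos: [517.2, 147.0, 218.0]
tcp_rot: [-3.138, -0.0, 1.78]
contact_force: [-0.5, 0.5, 0.4]
grip_width: 91.7
finger_force: 0.0
[ 0.13  0.37  1.5  -0.    1.27 -0.07]
```

View pics/wrist2.png

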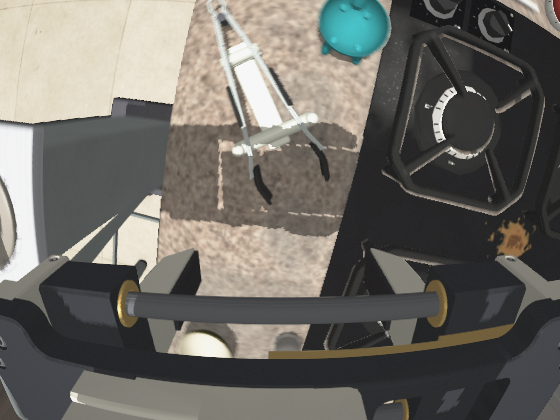

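The wrist view shows the hinge at (216,5), the heads at (262,185) and (320,162), and the white rest between them. Now I extract the axis.

```bash
python3 - <<'E'
from h import *
W=np.load("wrist2.npz");P=W["P"];im=W["im"]
for u,v in[(216,5),(216,12),(262,185),(320,162),(252,168),(314,148),(238,150),(312,118)]: print((u,v),P[v,u].round(1),im[v,u])
H=P[...,2];X=P[...,0];Y=P[...,1]
vv,uu=np.indices(H.shape)
reg=(uu>195)&(uu<335)&(vv<215)&(X>380)&(X<600)&(Y<370)
teal=(im[...,1].astype(int)-im[...,0]>30)
m=reg&(H>24)&(H<50)&~teal
q=P[m]; print(len(q),np.percentile(q[:,2],[50,90,99]))
c=np.array([480,235.]);yaw=-1.1
for it in range(6):
    x=np.array([np.cos(yaw),np.sin(yaw)]);y=np.array([-x[1],x[0]])
    s=(q[:,:2]-c)@x;t=(q[:,:2]-c)@y
    S=[];M=[];Wd=[]
    for a in np.arange(-120,140,8):
        k=(s>=a)&(s<a+8)&(abs(t)<60)
        if k.sum()<4: continue
        l,h=np.percentile(t[k],[3,97]); S.append(a+4);M.append((l+h)/2);Wd.append(h-l)
    S,M,Wd=map(np.array,(S,M,Wd)); g=(Wd>15)
    p=np.polyfit(S[g],M[g],1); p=np.polyfit(S[g][abs(np.polyval(p,S[g])-M[g])<4],M[g][abs(np.polyval(p,S[g])-M[g])<4],1)
    c=c+p[1]*y; yaw+=np.arctan(p[0])
print("yaw",yaw,np.degrees(yaw),"c",c.round(1))
for r in zip(S,M.round(1),Wd.round(1)): print(*r,end=" | ")
k=abs(t)<60; print("s range",np.percentile(s[k],[0,.5,1,99,99.5,100]).round(1))
dark=m&(im.max(-1)<75); d=P[dark][:,:2]-c; print("dark s",np.percentile(d@x,[0,5,25,50,75,95,100]).round(), len(d))
# rest (white) extents low heights
w=reg&(H>3)&(im.min(-1)>200)&(H<30); d=P[w][:,:2]-c; print("rest s",np.percentile(d@x,[0,1,99,100]).round(1),"t",np.percentile(d@y,[0,1,99,100]).round(1))
E
```

```text
(216, 5) [396.8 338.7   0.6] [204 187 169]
(216, 12) [407.4 321.1  32.6] [197 194 184]
(262, 185) [493.5 141.6  20.7] [40 38 38]
(320, 162) [552.2 179.9  14.2] [33 34 32]
(252, 168) [479.9 161.8  38.4] [128 132 128]
(314, 148) [538.2 196.9  46.1] [40 40 39]
(238, 150) [460.5 176.2  27.2] [247 247 246]
(312, 118) [531.1 226.4  27.5] [247 247 247]
2771 [38.24192031 45.52284657 47.74301546]
yaw -0.96365384319069 -55.21329812638818 c [474.7 232.3]
-116 0.4 18.4 | -108 0.3 14.9 | -100 0.2 17.2 | -92 0.2 21.1 | -84 -0.1 24.8 | -76 0.2 27.6 | -68 0.2 30.0 | -60 0.0 32.6 | -52 -0.0 35.4 | -44 -0.1 37.0 | -36 -0.0 40.2 | -28 -0.1 50.8 | -20 -0.2 53.4 | -12 0.1 54.0 | -4 -0.4 56.0 | 4 -0.3 57.5 | 12 -0.0 58.5 | 20 -0.5 56.9 | 28 -0.3 60.5 | 36 -0.4 95.9 | 44 -0.7 92.6 | 52 -0.3 71.7 | 60 -0.5 77.1 | 68 0.3 82.4 | 76 0.3 79.4 | 84 0.7 79.3 | 92 0.7 75.7 | 100 0.4 72.6 | s range [-128.4 -123.9 -120.7   99.7  101.1  103.8]
dark s [-98. -26.   3.  70.  85.  99. 102.] 652
rest s [-122.8  -72.5   43.1   52.9] t [-50.8 -45.9  45.3  48.5]
```

```bash
cat > d.py <<'E'
from h import *
def delta(tgt,yaw):
    o=bot.get_obs(); M=R.from_euler('xyz',o["tcp_rot"]).as_matrix()
    dy=(yaw-o["tcp_rot"][2]+np.pi)%(2*np.pi)-np.pi
    print("at",o["tool_pos"].round(1),o["tcp_rot"].round(3),"shift cm",(M.T@(np.array(tgt)-o["tool_pos"])/10).round(2),"turn",-np.degrees(dy).round(2))
E
python3 - <<'E'
from d import *
delta([471.3,237.2,11],np.pi-.9637)
for n in("wrist2","top2"):
    Z=np.load(n+".npz");P=Z["P"];im=Z["im"].astype(int)
    t=(im[...,1]-im[...,0]>30)&(im[...,2]-im[...,0]>30)&(P[...,1]>150)&(P[...,1]<420)&(P[...,0]<700)
    q=P[t]; print(n,len(q),q.min(0).round(),q.max(0).round())
    h=q[q[:,2]>60]; 
    if len(h): print(h.min(0).round(),h.max(0).round())
    d=q[:,:2]-[471.3,237.2]; x=np.array([.571,-.821]);y=np.array([.821,.571]); k=(abs(d@x)<45)&(abs(d@y)<110); print("in footprint",k.sum(), q[k].max(0).round() if k.sum() else "")
E
```

```text
at [517.8 147.1 219.2] [-3.14   0.     1.775] shift cm [ 9.76 -2.71 20.82] turn -23.1
wrist2 3423 [515. 300.  -2.] [589. 371.  43.]
in footprint 528 [561. 337.  42.]Traceback (most recent call last):
  File "<stdin>", line 6, in <module>
    return umr_minimum(a, axis, None, out, keepdims, initial, where)
ValueError: zero-size array to reduction operation minimum which has no identity
```

```bash
python3 - <<'E'
import numpy as np
for n in("scene1","top1"):
    Z=np.load(n+".npz");P=Z["P"];im=Z["im"].astype(int)
    t=(im[...,1]-im[...,0]>30)&(im[...,2]-im[...,0]>30)&(P[...,1]>100)
    q=P[t]; print(n,len(q))
    for a in range(0,260,40):
        k=(q[:,2]>=a)&(q[:,2]<a+40)
        if k.sum(): print(a,k.sum(),q[k].min(0).round(),q[k].max(0).round())
E
```

```text
scene1 348
0 185 [509. 229.   0.] [620. 411.  40.]
40 55 [507. 233.  40.] [591. 394.  79.]
80 33 [552. 380.  81.] [565. 399. 120.]
120 30 [553. 386. 121.] [564. 408. 160.]
160 29 [554. 398. 161.] [566. 420. 199.]
200 16 [555. 415. 200.] [567. 440. 215.]
top1 471
0 291 [515. 316.   2.] [593. 380.  40.]
40 44 [513. 313.  40.] [587. 385.  79.]
80 33 [547. 379.  84.] [559. 397. 120.]
120 33 [549. 386. 121.] [559. 405. 158.]
160 27 [549. 400. 161.] [561. 444. 200.]
200 37 [551. 409. 200.] [566. 446. 215.]
```

```bash
python3 -m crank '[[[1,3.3,-0.9,2,-8],[1,6.6,-1.8,5,-16],[1,9.8,-2.7,8,-23.1],[1,9.8,-2.7,12,-23.1],[1,9.8,-2.7,13,-23.1],[1,9.8,-2.7,13,-23.1],[1,9.8,-2.7,13,-23.1],[1,9.8,-2.7,13,-23.1],[1,9.8,-2.7,13,-23.1],[1,9.8,-2.7,13,-23.1]]]'
python3 - <<'E'
from d import *
delta([471.3,237.2,11],np.pi-.9637)
E
```

```text
time: 4.35
tool_pos: [472.7, 238.4, 90.7]
tcp_rot: [3.14, 0.001, 2.174]
contact_force: [0.2, -0.0, -0.4]
grip_width: 91.9
finger_force: 0.0
at [472.7 238.4  90.7] [3.140e+00 1.000e-03 2.174e+00] shift cm [-0.01 -0.2   7.97] turn -0.25
```

```bash
python3 -m crank '[[[1,0,-0.1,2.5,0],[1,0,-0.1,5,0],[1,0,-0.1,7,0],[1,0,-0.1,7.9,0],[1,0,-0.1,7.9,0],[0.7,0,-0.1,7.9,0],[0.65,0,-0.1,7.9,0],[0.6,0,-0.1,7.9,0],[0.57,0,-0.1,7.9,0],[0.57,0,-0.1,7.9,0]]]'
python3 -m crank '[[[0.56,0,0,0,0],[0.55,0,0,0,0],[0.545,0,0,0,0],[0.54,0,0,0,0],[0.54,0,0,0,0],[0.54,0,0,0,0],[0.54,0,0,0,0],[0.54,0,0,0,0],[0.54,0,0,0,0],[0.54,0,0,0,0]]]'
```

```text
time: 5.35
tool_pos: [471.5, 238.0, 11.1]
tcp_rot: [3.141, 0.0, 2.174]
contact_force: [-0.7, -0.0, 1.5]
grip_width: 56.6
finger_force: 2.7
time: 6.35
tool_pos: [471.6, 238.0, 10.9]
tcp_rot: [3.141, 0.0, 2.174]
contact_force: [1.1, -0.6, 5.0]
grip_width: 49.8
finger_force: 4.6
```

```bash
python3 -m crank '[[[0.54,0,0,-0.3,0],[0.54,0,0,-1,0],[0.54,0,0,-2.2,0],[0.54,0,0,-3.8,0],[0.54,0,0,-5.6,0],[0.54,0,0,-7.6,0],[0.54,0,0,-9.6,0],[0.54,0,0,-11.6,0],[0.54,0,0,-13.2,0],[0.54,0,0,-14,0]]]'
python3 - <<'E'
from d import *
delta([509,-287,160],np.pi)
E
```

```text
time: 7.35
tool_pos: [471.7, 238.1, 152.9]
tcp_rot: [3.139, 0.001, 2.174]
contact_force: [-0.3, 1.5, -1.3]
grip_width: 49.6
finger_force: 2.4
at [471.7 238.1 152.9] [3.139e+00 1.000e-03 2.174e+00] shift cm [-45.36 -26.72  -0.75] turn -55.43
```

```bash
python3 -m crank '[[[0.54,-0.7,-0.4,-0.1,-1],[0.54,-2,-1.3,-0.3,-3],[0.54,-4,-2.5,-0.6,-5],[0.54,-6.5,-4,-0.9,-8],[0.54,-9.2,-5.7,-1.2,-11],[0.54,-11.9,-7.4,-1.5,-15],[0.54,-14.6,-9.1,-1.5,-18],[0.54,-17.3,-10.8,-1.5,-22],[0.54,-20,-12.5,-1.5,-25],[0.54,-22.3,-14,-1.5,-28]]]'
python3 - <<'E'
from d import *
delta([495,-287,168],np.pi)
E
```

```text
time: 8.35
tool_pos: [482.1, -26.6, 165.7]
tcp_rot: [-3.141, -0.0, 2.665]
contact_force: [0.5, 0.4, -0.2]
grip_width: 50.0
finger_force: 2.4
at [482.1 -26.6 165.7] [-3.141 -0.     2.665] shift cm [-13.1  -22.54  -0.23] turn -27.33
```

```bash
python3 -m crank '[[[0.54,-1.6,-2.7,0,-3],[0.54,-3.2,-5.5,0,-6.5],[0.54,-4.8,-8.3,0,-10],[0.54,-6.4,-11,0,-13.5],[0.54,-8,-13.8,0,-17],[0.54,-9.6,-16.5,0,-20.5],[0.54,-11,-19,0,-23.5],[0.54,-12.2,-21,0,-26],[0.54,-12.8,-22.1,0,-27.3],[0.54,-13.1,-22.5,0,-27.3]]]'
python3 -m crank '[[[0.54,0,0,0,0],[0.54,0,0,0,0],[0.54,0,0,0,0],[0.54,0,0,0,0],[0.54,0,0,0,0],[0.54,0,0,0,0],[0.54,0,0,0,0],[0.54,0,0,0,0],[0.54,0,0,0,0],[0.54,0,0,0,0]]]'
python3 - <<'E'
from d import *
for n in("scene","top"):
    im,d,P=cloud(n); cv2.imwrite(f"pics/{n}3.png",im[:,:,::-1]); np.savez(f"{n}3.npz",im=im,P=P)
    X,Y,H=P[...,0],P[...,1],P[...,2]
    m=(X>540)&(X<640)&(Y>-350)&(Y<-225)&(H>150)&(H<225)
    q=P[m]; print(n,len(q),np.percentile(q,[0,2,50,98,100],axis=0).round(1).tolist() if len(q) else "")
a=cv2.imread("pics/scene3.png")[130:290,210:410]; b=cv2.imread("pics/top3.png")[130:250,270:420]
cv2.imwrite("pics/c3.png",np.hstack([cv2.resize(a,(400,320)),cv2.resize(b,(400,320))]))
delta([509,-287,160],np.pi)
E
```

```text
time: 9.35
tool_pos: [494.6, -286.3, 165.4]
tcp_rot: [3.141, -0.001, 3.138]
contact_force: [0.4, -0.6, -0.9]
grip_width: 49.7
finger_force: 2.4
time: 10.35
tool_pos: [495.1, -285.2, 165.7]
tcp_rot: [-3.142, -0.0, 3.139]
contact_force: [-0.8, 0.3, -0.5]
grip_width: 49.6
finger_force: 2.4
scene 232 [[540.5, -322.6, 167.4], [542.4, -320.6, 169.6], [575.3, -315.2, 188.1], [605.0, -309.6, 203.1], [606.2, -305.5, 203.8]]
top 0 
at [ 495.1 -285.3  165.7] [-3.142  0.     3.139] shift cm [-1.39 -0.17  0.57] turn -0.13
```

View pics/c3.png

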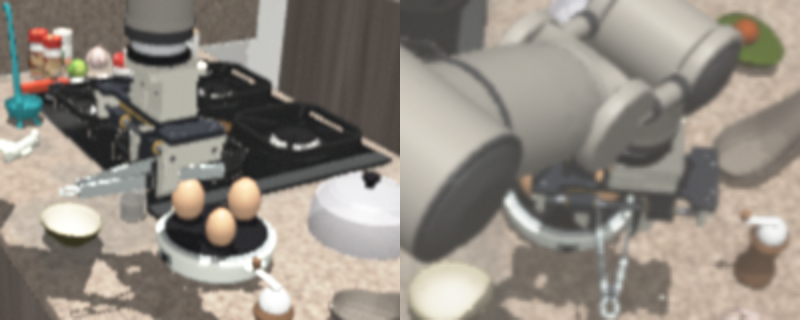

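The crop shows the tongs level in front of the eggs with the right head at the gripper's near side. In the top view the hinge is at about px (348,244). Next I check the tongs' yaw from their visible rear part.

```bash
python3 - <<'E'
import numpy as np
for n in("top3","scene3"):
    Z=np.load(n+".npz");P=Z["P"];X,Y,H=P[...,0],P[...,1],P[...,2]
    m=(X>380)&(X<640)&(Y>-345)&(Y<-230)&(H>160)&(H<206)
    q=P[m];print(n,len(q),"xmin",q[:,0].min() if len(q) else "")
    for a in range(390,640,10):
        k=q[(q[:,0]>=a)&(q[:,0]<a+10)]
        if len(k)>2: print(a,len(k),"y",np.percentile(k[:,1],[2,25,75,98]).round(1),"mid",((np.percentile(k[:,1],2)+np.percentile(k[:,1],98))/2).round(1),"z",np.percentile(k[:,2],[2,98]).round(1))
E
```

```text
top3 271 xmin 381.1192665122576
390 35 y [-294.1 -289.8 -280.9 -276.4] mid -285.3 z [173.2 196. ]
400 16 y [-294.3 -289.6 -276.8 -275.3] mid -284.8 z [179.6 192.9]
410 15 y [-296.7 -294.8 -275.8 -274.1] mid -285.4 z [187.5 194.5]
420 13 y [-299.  -295.5 -273.7 -272.4] mid -285.7 z [172.3 195.6]
430 17 y [-298.3 -295.7 -272.9 -271.1] mid -284.7 z [178.3 193.6]
440 13 y [-301.  -298.5 -271.7 -270.3] mid -285.6 z [180.8 197.5]
450 11 y [-301.2 -298.1 -270.  -269.2] mid -285.2 z [187.9 194. ]
460 15 y [-305.2 -301.  -269.2 -264.6] mid -284.9 z [181.5 194.1]
470 34 y [-313.2 -304.9 -266.2 -262.7] mid -287.9 z [174.7 195.7]
480 71 y [-326.5 -315.3 -256.6 -246.3] mid -286.4 z [165.2 202.9]
490 11 y [-311.  -308.3 -285.  -266.2] mid -288.6 z [185.6 195.9]
500 5 y [-310.6 -308.1 -267.6 -267.3] mid -288.9 z [188.8 192.5]
510 4 y [-310.5 -308.2 -295.5 -269.3] mid -289.9 z [189.4 193.5]
scene3 1006 xmin 380.46744224248295
390 45 y [-295.3 -292.8 -283.4 -276.2] mid -285.8 z [175.  194.4]
400 38 y [-296.4 -294.8 -290.6 -276.7] mid -286.6 z [174.  193.5]
410 41 y [-297.6 -295.3 -279.3 -274.3] mid -
[... 574 characters left out ...]
 -265.4 -261.6] mid -295.0 z [169.5 204.9]
510 10 y [-310.9 -297.9 -264.4 -262.2] mid -286.6 z [178.4 192.6]
520 25 y [-310.8 -308.9 -306.5 -304.1] mid -307.5 z [176.6 193.8]
530 30 y [-313.6 -310.9 -309.5 -307.9] mid -310.7 z [177.3 194.5]
540 25 y [-314.4 -312.6 -310.9 -306.4] mid -310.4 z [179.  194.2]
550 31 y [-320.3 -316.1 -312.8 -310.3] mid -315.3 z [176.8 195.7]
560 35 y [-320.9 -318.4 -315.2 -310.5] mid -315.7 z [169.3 198.6]
570 43 y [-322.2 -318.4 -314.5 -311.6] mid -316.9 z [171.2 202.4]
580 43 y [-319.  -317.9 -315.6 -311.5] mid -315.3 z [168. 203.]
590 33 y [-317.7 -316.  -313.9 -310.7] mid -314.2 z [170.5 203.5]
600 22 y [-315.4 -314.6 -311.9 -309.7] mid -312.5 z [170.  202.7]
```

The tongs sit centred on the TCP line (midline y=-285.3, parallel to x), level, with the tip at +89 mm. The egg at (599,-287.2) puts the TCP goal at (510,-287.2,61).

```bash
python3 -m crank '[[[0.55,-0.4,0,0,0],[0.55,-0.9,-0.1,0,0],[0.55,-1.3,-0.2,0.5,0],[0.55,-1.5,-0.2,1.2,0],[0.55,-1.5,-0.2,2,0],[0.55,-1.5,-0.2,2.8,0],[0.55,-1.5,-0.2,3.4,0],[0.55,-1.5,-0.2,3.5,0],[0.55,-1.5,-0.2,3.5,0],[0.55,-1.5,-0.2,3.5,0]]]'
python3 - <<'E'
from d import *
delta([510,-287.2,61],np.pi)
im,d,P=cloud("scene");X,Y,H=P[...,0],P[...,1],P[...,2]
q=P[(X>570)&(X<640)&(Y>-350)&(Y<-290)&(H>125)&(H<175)]; print(len(q),np.percentile(q,[2,50,98],axis=0).round(1))
E
```

```text
time: 11.45
tool_pos: [510.3, -287.4, 131.0]
tcp_rot: [-3.141, 0.001, 3.139]
contact_force: [-0.3, 1.5, -1.3]
grip_width: 50.7
finger_force: 2.4
at [ 510.3 -287.4  131. ] [-3.141e+00  1.000e-03  3.139e+00] shift cm [0.03 0.02 7.  ] turn -0.13
177 [[ 571.8 -323.6  135. ]
 [ 595.9 -318.9  154.1]
 [ 619.3 -313.8  168.9]]
```

```bash
python3 -m crank '[[[0.55,0,0,0.5,0],[0.55,0,0,1.3,0],[0.55,0,0,2.1,0],[0.55,0,0,2.9,0],[0.55,0,0,3.7,0],[0.55,0,0,4.5,0],[0.55,0,0,5.3,0],[0.55,0,0,6.1,0],[0.55,0,0,6.8,0],[0.55,0,0,7,0]]]'
python3 - <<'E'
from d import *
o=bot.get_obs();print(o["contact_force"].round(1),o["moment"].round(2))
im,d,P=cloud("scene");hsv=cv2.cvtColor(im,cv2.COLOR_RGB2HSV);X,Y,H=P[...,0],P[...,1],P[...,2]
q=P[(X>560)&(X<640)&(Y>-350)&(Y<-250)&(H>100)&(H<112)]; print("egg top",len(q),np.percentile(q,[2,50,98],axis=0).round(1))
a=im[190:290,270:370,::-1]; cv2.imwrite("pics/c4.png",cv2.resize(a,(600,600),interpolation=2))
E
```

```text
time: 12.5
tool_pos: [509.7, -287.0, 59.7]
tcp_rot: [3.141, -0.001, 3.139]
contact_force: [-0.1, -0.3, -0.3]
grip_width: 50.5
finger_force: 2.4
[-0.1 -0.3 -0.3] [ 0.13 -0.19 -0.04]
egg top 1 [[ 609.4 -295.9  101. ]
 [ 609.4 -295.9  101. ]
 [ 609.4 -295.9  101. ]]
```

View pics/c4.png

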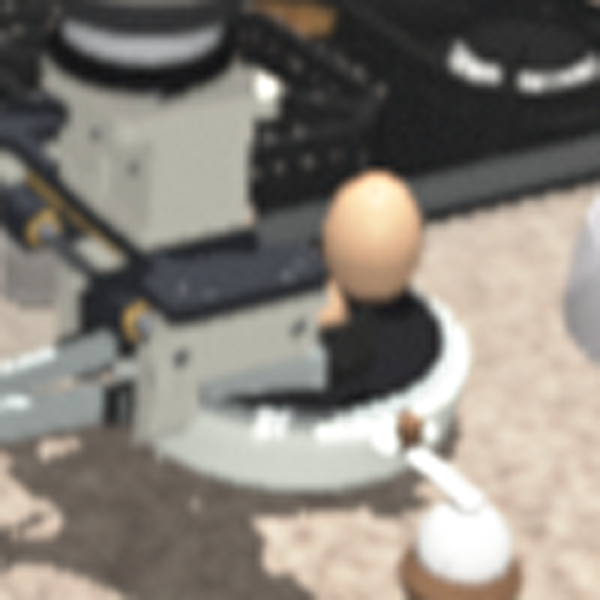

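The crop shows the heads down around the small egg (just visible at (333,300)), the large rear egg undisturbed at (375,235), and no contact force. Closing gradually.

```bash
python3 -m crank '[[[0.53,0,0,0,0],[0.51,0,0,0,0],[0.49,0,0,0,0],[0.47,0,0,0,0],[0.455,0,0,0,0],[0.44,0,0,0,0],[0.43,0,0,0,0],[0.42,0,0,0,0],[0.42,0,0,0,0],[0.42,0,0,0,0]]]'
```

```text
time: 13.55
tool_pos: [510.1, -287.2, 60.7]
tcp_rot: [3.142, 0.0, 3.139]
contact_force: [0.4, 0.9, -0.8]
grip_width: 39.9
finger_force: 30.0
```

Gripped: 39.9 mm at 30 N. Lift slowly.

```bash
python3 -m crank '[[[0.4,0,0,0,0],[0.38,0,0,-0.2,0],[0.38,0,0,-0.5,0],[0.38,0,0,-1,0],[0.38,0,0,-1.7,0],[0.38,0,0,-2.6,0],[0.38,0,0,-3.6,0],[0.38,0,0,-4.6,0],[0.38,0,0,-5.4,0],[0.38,0,0,-5.9,0]]]'
python3 -m crank '[[[0.38,0,0,-0.8,0],[0.38,0,0,-1.6,0],[0.38,0,0,-2.6,0],[0.38,0,0,-3.4,0],[0.38,0,0,-3.9,0],[0.38,0,0,-4,0],[0.38,0,0,-4,0],[0.38,0,0,-4,0],[0.38,0,0,-4,0],[0.38,0,0,-4,0]]]'
python3 - <<'E'
from d import *
im,d,P=cloud("scene");hsv=cv2.cvtColor(im,cv2.COLOR_RGB2HSV);X,Y,H=P[...,0],P[...,1],P[...,2]
m=(hsv[...,1]>50)&(hsv[...,0]<25)&(hsv[...,2]>120)&(X>540)&(X<700)&(Y>-330)&(Y<-180)&(H>62)
k,l,st,ce=cv2.connectedComponentsWithStats(m.astype(np.uint8))
for i in range(1,k):
    if st[i,4]>15: q=P[l==i];print(ce[i].round(),st[i,4],np.percentile(q,[1,99],axis=0).round().tolist())
cv2.imwrite("pics/c5.png",cv2.resize(im[150:290,250:390,::-1],(600,600),interpolation=2))
delta([367.5,-118,100],np.pi); delta([398,-176,100],np.pi+.785)
E
```

```text
time: 14.55
tool_pos: [510.4, -287.4, 121.0]
tcp_rot: [-3.141, 0.001, 3.139]
contact_force: [-0.5, 0.7, -1.4]
grip_width: 39.6
finger_force: 30.0
time: 15.55
tool_pos: [510.0, -287.1, 159.3]
tcp_rot: [3.141, -0.001, 3.139]
contact_force: [-0.1, -0.2, -1.6]
grip_width: 39.6
finger_force: 30.0
[327. 205.] 16 [[595.0, -309.0, 194.0], [613.0, -293.0, 200.0]]
[332. 229.] 252 [[645.0, -267.0, 65.0], [683.0, -233.0, 116.0]]
[304. 230.] 207 [[575.0, -230.0, 62.0], [613.0, -203.0, 112.0]]
at [ 510.  -287.2  159.5] [ 3.141 -0.     3.139] shift cm [14.29 16.88  5.96] turn -0.13
at [ 510.  -287.2  159.5] [ 3.141 -0.     3.139] shift cm [11.22 11.09  5.95] turn -45.1
```

View pics/c5.png

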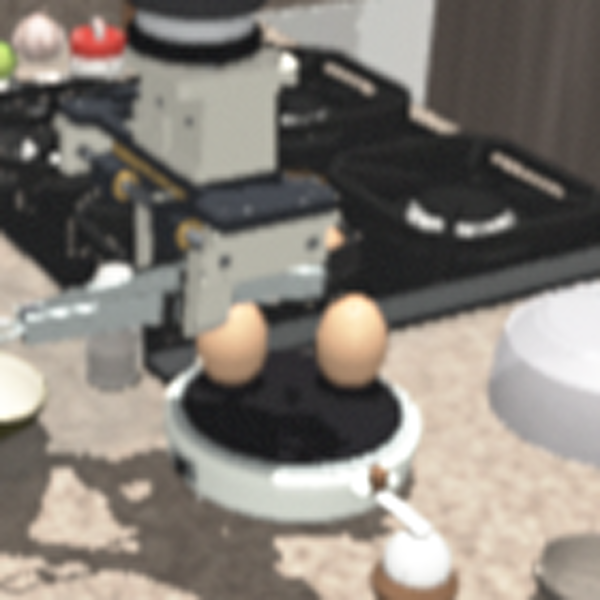

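The egg is in the tongs, its seat is empty, and both large eggs are in their seats (crop (232,345) and (352,340)). Now carrying it to the bowl with a 25° turn.

```bash
python3 -m crank '[[[0.38,0.4,0.4,0,-1],[0.38,1.4,1.4,0,-3],[0.38,3,3,0,-6],[0.38,4.9,4.8,0,-9],[0.38,6.8,6.7,0,-12.5],[0.38,8.7,8.5,0,-16],[0.38,10.5,10.3,0,-19.5],[0.38,12.1,11.9,0,-22.5],[0.38,13.1,12.9,0,-24.5],[0.38,13.4,13.2,0,-25]]]'
python3 -m crank '[[[0.38,0,0,0.4,0],[0.38,0,0,1.2,0],[0.38,0,0,2.2,0],[0.38,0,0,3.4,0],[0.38,0,0,4.6,0],[0.38,0,0,5.7,0],[0.38,0,0,6.6,0],[0.38,0,0,7.2,0],[0.38,0,0,7.5,0],[0.38,0,0,7.5,0]]]'
python3 - <<'E'
from d import *
for n in("scene","top"):
    im,d,P=cloud(n);hsv=cv2.cvtColor(im,cv2.COLOR_RGB2HSV);X,Y,H=P[...,0],P[...,1],P[...,2]
    m=(hsv[...,1]>45)&(hsv[...,0]<25)&(hsv[...,2]>110)&(X>410)&(X<510)&(Y>-175)&(Y<-60)&(H>60)&(H<140)
    q=P[m]; print(n,len(q),np.percentile(q,[1,50,99],axis=0).round(1).tolist() if len(q) else "")
    if n=="scene": cv2.imwrite("pics/c6.png",cv2.resize(im[160:300,180:350,::-1],(729,600),interpolation=2))
    b=P[(X>390)&(X<530)&(Y>-185)&(Y<-30)&(H>28)&(H<46)]; print("bowl",len(b),b.min(0).round(),b.max(0).round())
o=bot.get_obs();y=o["tcp_rot"][2]; print(o["tool_pos"].round(1),"tip",(o["tool_pos"][:2]-89*np.array([np.cos(y),np.sin(y)])).round(1))
E
```

```text
time: 16.6
tool_pos: [375.2, -153.7, 159.9]
tcp_rot: [3.141, -0.0, -2.706]
contact_force: [0.1, 0.1, -2.3]
grip_width: 40.0
finger_force: 30.0
time: 17.6
tool_pos: [376.3, -155.0, 84.4]
tcp_rot: [3.141, -0.0, -2.708]
contact_force: [0.3, -0.1, -2.0]
grip_width: 39.4
finger_force: 30.0
scene 0 
bowl 216 [ 416. -168.   28.] [498. -68.  42.]
top 0 
bowl 34 [ 413. -104.   28.] [486. -71.  41.]
[ 376.6 -155.1   84.9] tip [ 457.4 -117.7]
```

View pics/c6.png

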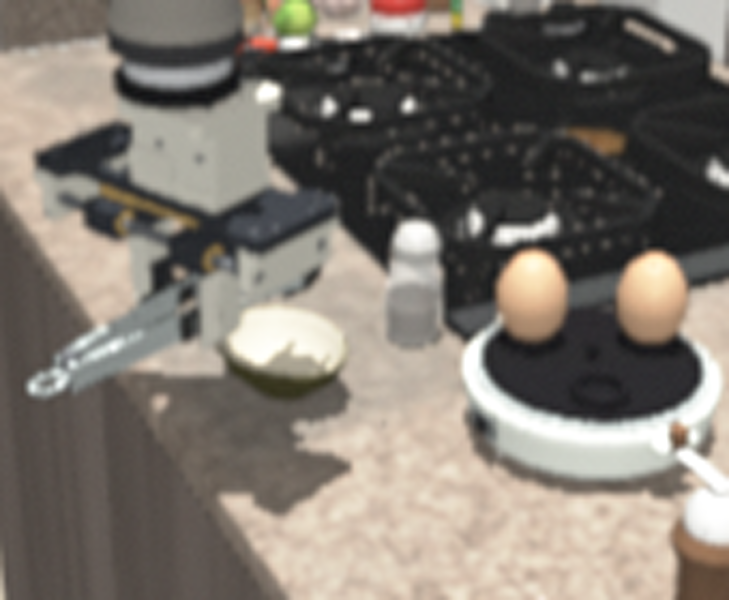

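The crop shows the bowl at (285,345) unmoved, the empty seat at (598,385), and both large eggs seated. The tongs' tip is hidden behind the gripper, but it works out to (457,-118), over the bowl's middle. The grip is unchanged at 39.5 mm and 30 N, so the egg is held. I settle once, then hand in.

```bash
python3 -m crank '[[[0.38,0,0,0,0],[0.38,0,0,0,0],[0.38,0,0,0,0],[0.38,0,0,0,0],[0.38,0,0,0,0],[0.38,0,0,0,0],[0.38,0,0,0,0],[0.38,0,0,0,0],[0.38,0,0,0,0],[0.38,0,0,0,0]]]'
python3 -c "
from plant import bot
o=bot.get_obs();print(o['grip_width'],o['finger_force'],o['contact_force'])
print(bot.close_job())"
```

```text
time: 18.7
tool_pos: [376.4, -154.9, 84.7]
tcp_rot: [-3.142, -0.0, -2.708]
contact_force: [0.4, 0.2, -0.9]
grip_width: 39.4
finger_force: 30.0
39.383038808539496 29.99902904033661 [ 0.38119828  0.21868184 -0.93175615]
the job is handed in; nothing more can be done
None
```

I handed the job in at 18.7 s with the small egg held still in the tongs over the middle of the oval bowl, about 4 cm above its rim, and both large eggs still in their seats; the gripper hid the egg from the cameras at the end, so that it is still held is inferred from the steady 39.4 mm, 30 N grip.

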